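Hold a cleaning tablet over the jug with tongs

ROBOT

A 6-joint arm with a two-finger parallel gripper is mounted at the origin on the work surface. World frame = base frame: x ahead of the robot, y to its left, z up, the work surface at z = 0. Lengths are in m, angles in rad, forces in N, time in s.
With the tool pointing down it reaches from about 0.3 to 0.775 m from the base axis. Payload 14.6 kg.
Tool frame: the origin (TCP) lies on the centre line of the jaws, within the pads' length; the fingertips stand 19 mm ahead of it and the grasp point (between the pads) is the TCP; z points along the fingers, y is the direction in which the jaws open and shut (so a half turn about z gives the same grasp; the last joint's range is limited). The gripper opens to 94 mm and grips with 3 to 60 N. Pads are 16 mm wide; open, the fingers measure 119 mm over their backs; the gripper's body (75 mm by 177 mm) begins 78 mm behind the grasp point.
Start: joints at [1.26, 0.3, 1.521, -0, 1.321, -0.067], TCP at [0.133, 0.534, 0.224] pointing down, gripper open.
Joint ranges: [-3.03, 3.03], [-0.79, 2.21], [0.23, 2.52], [-1.04, 4.18], [0, 3.07], [-2.55, 2.55]. Speed limits (rad/s): [2.22, 2.22, 2.57, 3.14, 3.14, 3.14].

INTERFACE

Orientations are given as [roll, pitch, yaw] about the fixed x, y, z axes, in that order (R = Rz(yaw) Ry(pitch) Rx(roll)).
In Python, from station import ctrl gives the robot as it stands. The module is installed in compiled form; this text tells all that it offers.
- The arm moves only by the shell command python3 -m creep 'ROWS' [FORCE]. ROWS is a JSON object of lists of equal length, an entry for each row: "translation": the shift along the world's x, y, z in mm, a list of three; "yaw": the turn about the world's z in rad; "gripper": the closure in counts, from 0 (fully open) to 255 (shut). A call has 1 to 5 rows; each row is the pose to reach, as a shift and turn from the pose measured when the call began; what a row does not reach only later rows make up. A row lasts 1/12 s, in which the tool goes at most 41.7 mm and 7.16 degrees, less where a joint would pass 70% of its speed; a pose out of reach is approached as far as the arm can. A call with a gripper value outside its range is refused whole. The fingers move at their own pace and stop on an object; FORCE is the grip in N (left out, the last holds). Time passes only in rows, so rows that repeat a pose let the fingers close. It gives the time, the measured TCP pose, the force and the opening at its end, in the units of the state.
- ctrl.get_obs(): the state, without advancing time (a new reading comes with each control period).
- ctrl.camera(name): name is "scene" or "side" or "wrist"; returns a dict with "pixels" (384x512x3 uint8, red, green, blue), "depth" (384x512 float32, m along the optical axis (not along the pixel's ray), 0 where there is no reading), "fx", "fy", "cx", "cy" (pixels), "R" (3x3) and "t" (3): a world point X has camera coordinates R X + t; the wrist camera has in their place "tool_from_camera" (4x4, takes a point from camera to tool coordinates, whose origin is the TCP and whose axes are the flange's). Camera axes: x right, y down, z forward; pixel columns grow to the right and rows downward; lengths in m; the calibration is good to about 2 mm. A picture is of the moment at which its call begins: read the wrist's pose just before it.
- ctrl.hand_in(): hands the job in, once; it reports no verdict.
The state is a dict: "time_s": time; "qpos": joint angles; "joint_vel": joint speeds; "tau": joint torques, N m; "ee_pos": TCP position; "eef_rot": TCP orientation; "force": force on the tool from outside, world axes, zero at the start; "moment": the same for the moment, N m; "grip_width": finger opening in m.
Only numpy, scipy, OpenCV 4.12 (cv2) and the standard library are available. Lean on these libraries where they do the work, as an engineer would, in place of code of your own. Each camera call takes 0.05 s, during which the arm holds its last target. There are 200 camera calls.

TASK

The round white cleaning tablet on the bamboo tray is caustic, so handle it with the tongs only: pick up the tongs, close their jaws on the tablet, lift it off the tray and bring it over the middle of the white mixing jug, a few centimetres above the rim, ready to be dropped in later. Finish while still holding it there, squeezed in the tongs and still; do not put it down, drop it or touch it with the gripper, keep tongs and tablet clear of the jug, and leave the jug and everything else where it is.

Things in the scene. Friction and masses are not known exactly. Their poses are not given: they have to be found in the camera images.
- tongs: Sprung steel kitchen tongs, about 115 g, lying on edge on the shelf: two 200 mm arms on an upright 18 mm rivet, black sleeves mid-way. This pose is that of the rivet and LEFT arm. Origin: rivet axis, at the tongs' underside. x: forward to the jaws, midway between the OPEN arms; y: to the left arm; z: up the rivet. Squeezed, the middle line turns by half the joint value in this frame. Its pose is unread while held.
- tongs_grip (a point): Best place to take the tongs, near the centre of mass: 100 mm ahead of the rivet, midway between the open arms, 16 mm above their underside. Grip the two sleeves (x 50 to 140 mm, z 5 to 27 mm) from above, fingers closing along y. Outside width over them here: 56 mm open, 39 mm with the tablet in the jaws. Fixed to the left arm.
- tongs_jaws (a point): Midway between the open jaws: 180 mm ahead of the rivet, 16 mm above the underside. Jaws: flat upright steel faces, x 159 to 201 mm, z 0 to 32 mm (the full height of the tongs), 4 mm thick, 67 mm apart inside when open. Fixed to the left arm.
- tongs_arm (a joint): Squeeze of the tongs: angle of the right arm towards the left. 0 = open (as at the start), about 0.17 = jaws on the 36 mm tablet, faces parallel, 0.36 = shut. Per 0.01 rad the jaw gap falls 1.8 mm, the width at tongs_grip 1.0 mm. A spring opens them: at tongs_grip 6 N starts to close them, 9 N at the tablet's width; a gripper stopped part-way (say 0.05) carries them by it, jaws still open.
- tray: Low slatted bamboo tray, fixed, 120 mm (x) by 282 mm (y) by 18 mm high, no rim. Origin: centre of its underside. Three things lie on it in a row along its y axis, 90 mm apart, in any order: the tablet, the bar of soap and the nail brush.
- tablet: The cleaning tablet: a plain white round puck, 36 mm diameter, 20 mm thick, about 30 g, lying flat on the tray (its underside 18 mm above the shelf). Origin: centre of its underside; z is its axis. The only round thing on the tray.
- tablet_center (a point): Centre of the tablet, 10 mm above its underside.
- jug: White plastic mixing jug, loose, open and empty, 115 mm tall, 104 mm outside diameter at the rim (mouth 98 mm inside, 3 mm wall), tapering to 84 mm at the foot; a loop handle reaches 89 mm from the axis on its +y side, a small spout on its -y side. 180 g. Origin: centre of its underside.
- jug_rim (a point): Centre of the jug's mouth, at the height of the rim (115 mm above the shelf).
- soap: Bar of soap, cream coloured, 75 x 48 x 26 mm, on the tray, loose. Origin: centre of its underside, x along its length. Bystander.
- nail_brush: Wooden nail brush, 85 x 40 x 37 mm, bristles down, on the tray, loose. Origin: centre of its underside, x along its length. Bystander.
- mug: White ceramic mug, 82 mm diameter, 95 mm tall, with a bamboo brush standing in it (to 215 mm high). Origin: centre of its underside. Bystander.
- canister: Plain tin canister with a lid, 93 mm diameter, 137 mm tall. Origin: centre of its underside. Bystander.
- spray_bottle: White trigger spray bottle, closed, 74 mm diameter, 212 mm tall. Origin: centre of its underside. Bystander.
- peg_a: Wooden clothes peg, 72 x 14 x 11 mm, lying on the shelf. Origin: centre of its underside. Bystander.
- peg_b: Another such clothes peg. Bystander.

How it is judged:
By the outcome, as a careful person would: the job done as asked, in the order asked, and still so for the second after the job is handed in, while the arm keeps its last pose, push and grip.
It also fails if it takes over 51 s, if anything falls off the work surface, if the arm or the gripper's body presses on something with over 40 N, if the wrist force passes 120 N, or if a joint passes its speed limit or range.

## Working session

There is one attempt and no reset: what is moved stays moved. The work goes in short steps, Python scripts to look and compute and a shell command to move; the robot and the scene stay as the last step left them, time stands still between calls to the robot, and variables do not carry over. Pictures are saved under pics/ and viewed, about 8 in all and at most 12, crops included, and the job is handed in when it is done.

```bash
mkdir -p pics; cat > h.py <<'E'
import numpy as np, cv2
from station import ctrl
from scipy.spatial.transform import Rotation as Ro
def grab(n):
    o=ctrl.get_obs(); c=ctrl.camera(n)
    if n=="wrist":
        T=np.eye(4);T[:3,:3]=Ro.from_euler('xyz',o["eef_rot"]).as_matrix();T[:3,3]=o["ee_pos"]
        W=T@np.array(c["tool_from_camera"])
    else:
        W=np.eye(4);R=np.array(c["R"]);W[:3,:3]=R.T;W[:3,3]=-R.T@np.array(c["t"])
    c["W"]=W; return c
def cloud(c):
    d=c["depth"];v,u=np.indices(d.shape)
    P=np.stack([(u-c["cx"])/c["fx"]*d,(v-c["cy"])/c["fy"]*d,d],-1)
    P=P@c["W"][:3,:3].T+c["W"][:3,3]; P[d==0]=np.nan; return P
def save(c,f,s=1.5): cv2.imwrite("pics/"+f,cv2.resize(c["pixels"][:,:,::-1],None,fx=s,fy=s))
def plane(c,u,v,z):
    r=c["W"][:3,:3]@np.array([(u-c["cx"])/c["fx"],(v-c["cy"])/c["fy"],1]);p=c["W"][:3,3]
    return p+r*(z-p[2])/r[2]
E
python3 - <<'E'
from h import *
import pickle
cs={n:grab(n) for n in("scene","side","wrist")}
pickle.dump(cs,open("c0.pkl","wb"))
cv2.imwrite("pics/a.png",cv2.resize(np.hstack([cs["scene"]["pixels"],cs["side"]["pixels"]])[:,:,::-1],(800,300)))
save(cs["scene"],"scene0.png");save(cs["side"],"side0.png");save(cs["wrist"],"w0.png",1)
print(ctrl.get_obs()); 
for n in cs: print(n,cs[n]["W"].round(3).tolist(),cs[n]["fx"])
E
```

```text
{'time_s': 0.15, 'qpos': array([ 1.26040446e+00,  3.00331781e-01,  1.52139500e+00, -2.88655609e-05,
        1.32071771e+00, -6.65873052e-02]), 'joint_vel': array([-0.00081748, -0.00066831, -0.00058418, -0.00078669, -0.00044855,
       -0.00093705]), 'tau': array([-2.50943136e-03, -5.31964052e+01, -3.52814698e+01,  7.06602889e-02,
        2.37284414e-02, -6.70069312e-05]), 'ee_pos': array([0.13271836, 0.53356998, 0.22404147]), 'eef_rot': array([-3.14074085e+00, -2.87797112e-05,  2.89779523e+00]), 'force': array([-0.60629214, -0.28021292,  0.43649993]), 'moment': array([0.02542335, 0.00584406, 0.01011803]), 'grip_width': 0.09394548878819547}
scene [[-0.507, 0.604, -0.615, 1.113], [0.862, 0.369, -0.348, 0.302], [0.017, -0.707, -0.707, 0.74], [0.0, 0.0, 0.0, 1.0]] 359.0377504385729
side [[-0.991, -0.089, 0.098, 0.479], [-0.133, 0.626, -0.768, 0.679], [0.007, -0.775, -0.632, 0.643], [0.0, 0.0, 0.0, 1.0]] 383.3810531856755
wrist [[0.241, 0.936, 0.256, 0.058], [0.97, -0.233, -0.065, 0.551], [-0.001, 0.264, -0.965, 0.385], [0.0, 0.0, 0.0, 1.0]] 328.3450714911515
```

View pics/scene0.png

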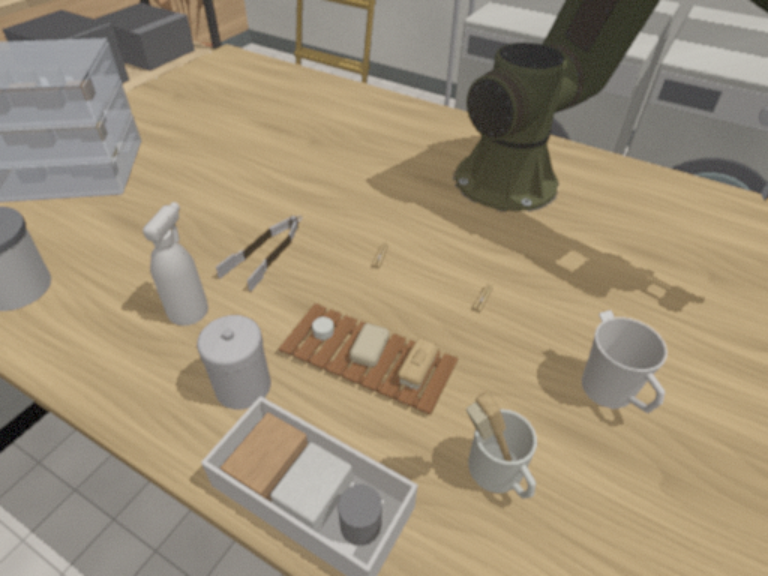

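View pics/side0.png

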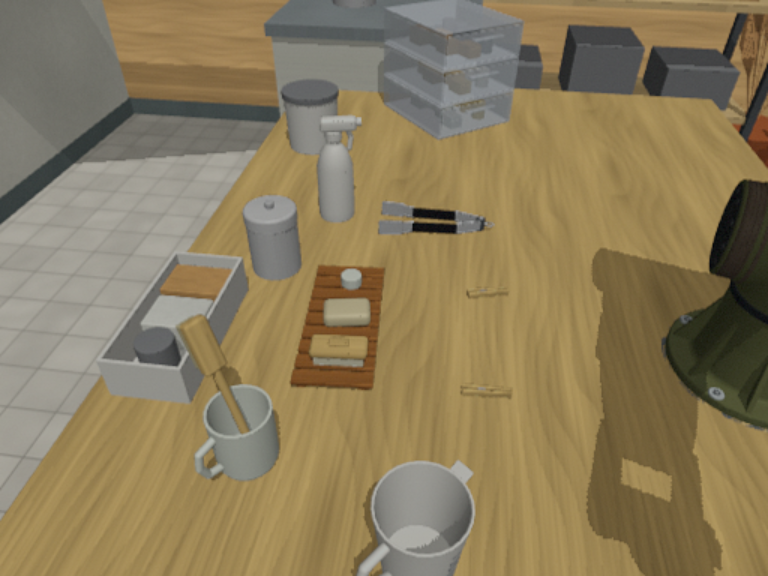

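Both views show the tongs at scene (260,248)/side (435,220), jaws pointing away from the robot. The tablet is at scene (323,328)/side (351,279), at the tongs end of the tray. The jug is at scene (625,360)/side (422,510), and the spray bottle and canister stand just beyond the jaws.

```bash
python3 - <<'E'
from h import *
import pickle
cs=pickle.load(open("c0.pkl","rb"))
for n in("scene","side"):
    c=cs[n];P=cloud(c);im=c["pixels"].astype(int);g=im.max(2);sat=im.max(2)-im.min(2)
    roi=np.zeros(g.shape,bool)
    if n=="scene": roi[140:196,140:205]=1
    else: roi[130:160,248:332]=1
    dark=roi&(g<70)
    k,l,st,ce=cv2.connectedComponentsWithStats(dark.astype(np.uint8))
    for i in range(1,k):
        if st[i,4]<25: continue
        m=l==i; u,v=np.where(m)[::-1]
        X=np.array([plane(c,a,b,.025)[:2] for a,b in zip(u,v)])
        mu=X.mean(0);w,V=np.linalg.eigh(np.cov(X.T));d=V[:,1]*np.sign(V[0,1]);pr=(X-mu)@d
        print(n,"sleeve",mu.round(4),"dir",np.arctan2(d[1],d[0]).round(3),"ext",pr.min().round(3),pr.max().round(3),st[i,4],"depth z",np.nanpercentile(P[m][:,2],[10,50,90]).round(3))
    # low-sat (steel) points z 5-40mm
    m=roi&(sat<40)&(P[:,:,2]>.008)&(P[:,:,2]<.045)
    X=P[m]; print(n,"steel/dark xy range",np.nanmin(X,0).round(3),np.nanmax(X,0).round(3),len(X))
    # tablet
    u0,v0=((215,219) if n=="scene" else (234,186))
    ro=np.zeros(g.shape,bool);ro[v0-14:v0+14,u0-14:u0+14]=1
    m=ro&(sat<35)&(g>150)&(P[:,:,2]>.034); 
    X=P[m]; print(n,"tablet",np.nanmedian(X,0).round(4),((np.nanmin(X,0)+np.nanmax(X,0))/2).round(4),np.ptp(X,0).round(3),m.sum())
    # jug rim
    m=(P[:,:,2]>.107)&(P[:,:,2]<.122)&(P[:,:,0]>.25)&(P[:,:,1]>.15)&(sat<40)
    print(n,"rim pts",m.sum())
    X=P[m]
    if len(X): print(np.percentile(X,[2,50,98],axis=0).round(3).tolist())
    # height-blobs 
    m=(P[:,:,2]>.025)&(P[:,:,0]>.2)&(P[:,:,0]<.9)&(abs(P[:,:,1])<.6)
    k,l,st,ce=cv2.connectedComponentsWithStats(m.astype(np.uint8))
    for i in range(1,k):
        if st[i,4]>40: X=P[l==i]; print("  blob",ce[i].round(),X.min(0).round(3),X.max(0).round(3))
E
```

```text
scene sleeve [ 0.5217 -0.3356] dir 0.023 ext -0.044 0.036 45 depth z [0.012 0.016 0.021]
scene sleeve [ 0.5172 -0.2854] dir 0.073 ext -0.037 0.034 37 depth z [0.013 0.017 0.021]
scene steel/dark xy range [ 0.393 -0.354  0.008] [ 0.622 -0.273  0.035] 566
scene tablet [ 0.6381 -0.0892  0.0377] [ 0.6379 -0.0894  0.0379] [0.034 0.035 0.007] 121
scene rim pts 403
[[0.429, 0.317, 0.107], [0.46, 0.362, 0.113], [0.53, 0.418, 0.117]]
  blob [115. 176.] [ 0.658 -0.365  0.025] [ 0.751 -0.302  0.213]
  blob [ 10. 174.] [ 0.802 -0.6    0.026] [ 0.861 -0.589  0.146]
  blob [155. 170.] [ 0.505 -0.352  0.025] [ 0.622 -0.34   0.035]
  blob [172. 179.] [ 0.517 -0.292  0.025] [ 0.616 -0.273  0.034]
  blob [417. 240.] [0.426 0.313 0.025] [0.538 0.436 0.119]
  blob [156. 238.] [ 0.744 -0.189  0.025] [ 0.834 -0.097  0.139]
  blob [215. 217.] [ 0.621 -0.107  0.026] [ 0.655 -0.071  0.041]
  blob [246. 229.] [ 0.589 -0.026  0.025] [0.668 0.029 0.047]
  blob [279. 241.] [0.581 0.067 0.026] [0.667 0.112 0.057]
  blob [334. 296.] [0.668 0.217 0.025] [0.775 0.324 0.213]
  blob [212. 310.] [ 0.818 -0.071  0.025] 
[... 311 characters left out ...]
[ 0.6384 -0.0893  0.0371] [0.032 0.034 0.006] 89
side rim pts 795
[[0.431, 0.316, 0.107], [0.47, 0.348, 0.113], [0.53, 0.419, 0.116]]
  blob [203.  76.] [ 0.809 -0.6    0.032] [ 0.873 -0.587  0.146]
  blob [224. 109.] [ 0.663 -0.356  0.025] [ 0.75  -0.3    0.212]
  blob [181. 154.] [ 0.743 -0.187  0.025] [ 0.833 -0.096  0.137]
  blob [265. 136.] [ 0.541 -0.354  0.025] [ 0.62  -0.341  0.034]
  blob [138. 243.] [ 0.669 -0.073  0.025] [0.9   0.324 0.213]
  blob [234. 184.] [ 0.622 -0.107  0.025] [ 0.655 -0.071  0.04 ]
  blob [231. 207.] [ 0.591 -0.028  0.025] [0.668 0.029 0.046]
  blob [226. 232.] [0.582 0.068 0.025] [0.667 0.112 0.056]
  blob [280. 344.] [0.429 0.312 0.025] [0.537 0.434 0.118]
```

```bash
python3 -m creep '{"translation":[[25,-32,0],[50,-64,0],[75,-96,0],[100,-128,0],[125,-160,0]],"yaw":[0.05,0.1,0.15,0.2,0.24],"gripper":[0,0,0,0,0]}' && python3 -m creep '{"translation":[[25,-32,0],[50,-64,0],[75,-96,0],[100,-128,0],[125,-160,0]],"yaw":[0,0,0,0,0],"gripper":[0,0,0,0,0]}' && python3 -m creep '{"translation":[[10,-40,0],[20,-80,0],[30,-120,0],[40,-160,0],[50,-200,0]],"yaw":[0,0,0,0,0],"gripper":[0,0,0,0,0]}'
```

```text
time_s: 0.57
ee_pos: [0.2583, 0.3719, 0.2239]
eef_rot: [-3.141, -0.0, 3.141]
force: [1.0, -0.5, -0.3]
grip_width: 0.094
time_s: 0.98
ee_pos: [0.384, 0.21, 0.224]
eef_rot: [-3.141, 0.0, 3.141]
force: [0.6, 1.0, 0.3]
grip_width: 0.0938
time_s: 1.4
ee_pos: [0.434, 0.0079, 0.2241]
eef_rot: [-3.141, 0.0, 3.141]
force: [1.0, 0.5, 0.1]
grip_width: 0.0938
```

```bash
python3 -m creep '{"translation":[[10,-40,0],[20,-80,0],[30,-120,0],[40,-160,0],[50,-198,0]],"yaw":[0,0,0,0,0],"gripper":[0,0,0,0,0]}' && python3 -m creep '{"translation":[[5,-40,0],[10,-80,-10],[16,-118,-20],[16,-118,-20]],"yaw":[0,0,0,0],"gripper":[0,0,0,0]}'
cat > tg.py <<'E'
from h import *
c=grab("wrist");save(c,"w1.png",1.5)
P=cloud(c);np.save("w1P.npy",P);import pickle;pickle.dump(c,open("w1.pkl","wb"))
im=c["pixels"].astype(int);sat=im.max(2)-im.min(2)
m=(P[:,:,2]>.006)&(P[:,:,2]<.045)&(P[:,:,0]<.64)&(P[:,:,1]<-.24)&(P[:,:,1]>-.38)
for n in range(13):
    a=.38+.02*n
    q=P[m&(abs(P[:,:,0]-a)<.006)&(P[:,:,2]>.02)]
    if len(q)<5: continue
    y=q[:,1]; s=np.sort(y)
    L=y[y>s.mean()];R=y[y<=s.mean()]
    print(round(a,3),len(y),"out",s[0].round(4),s[-1].round(4),"mid",((s[0]+s[-1])/2).round(4),"armmed",np.median(R).round(4),np.median(L).round(4),"z",q[:,2].max().round(3))
X=P[m&(P[:,:,2]>.02)];print("x range",X[:,0].min().round(4),X[:,0].max().round(4))
E
python3 tg.py
```

```text
time_s: 1.82
ee_pos: [0.4839, -0.1925, 0.224]
eef_rot: [-3.141, 0.0, 3.14]
force: [-0.4, 0.4, 0.2]
grip_width: 0.0939
time_s: 2.15
ee_pos: [0.4988, -0.3155, 0.2006]
eef_rot: [3.141, -0.003, 3.136]
force: [-0.7, 0.5, -0.5]
grip_width: 0.0939
0.42 224 out -0.3365 -0.3136 mid -0.3251 armmed -0.3304 -0.3214 z 0.03
0.44 81 out -0.342 -0.3066 mid -0.3243 armmed -0.3396 -0.3097 z 0.029
0.46 81 out -0.349 -0.2974 mid -0.3232 armmed -0.3451 -0.3016 z 0.029
0.48 97 out -0.3492 -0.2962 mid -0.3227 armmed -0.347 -0.2983 z 0.028
0.5 90 out -0.3486 -0.2939 mid -0.3213 armmed -0.3473 -0.2961 z 0.028
0.52 85 out -0.3482 -0.2926 mid -0.3204 armmed -0.346 -0.2948 z 0.028
0.54 84 out -0.3477 -0.2914 mid -0.3195 armmed -0.3462 -0.2926 z 0.029
0.56 63 out -0.3492 -0.2855 mid -0.3173 armmed -0.3477 -0.288 z 0.031
0.58 87 out -0.3528 -0.2813 mid -0.3171 armmed -0.3512 -0.2835 z 0.034
0.6 78 out -0.3533 -0.2775 mid -0.3154 armmed -0.3514 -0.28 z 0.035
0.62 24 out -0.3538 -0.276 mid -0.3149 armmed -0.3515 -0.2785 z 0.034
x range 0.4076 0.6211
```

View pics/w1.png

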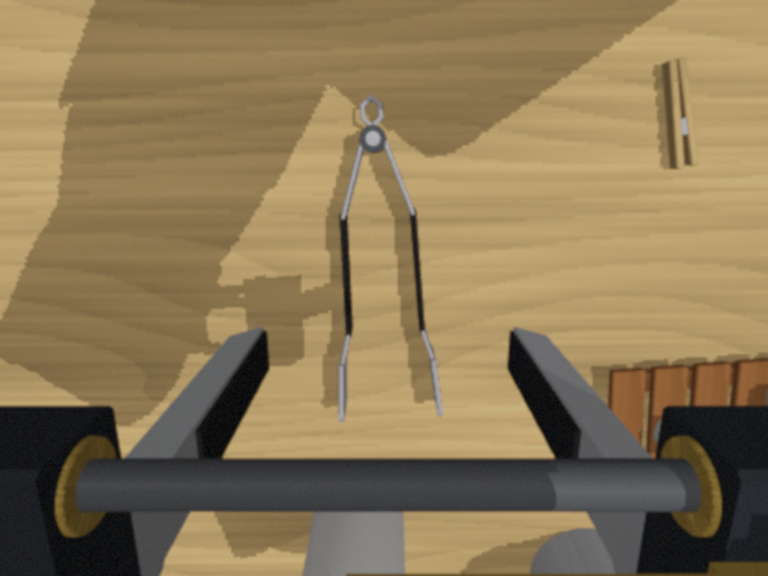

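The picture shows the tongs whole: rivet at (372,138), jaw tips at (341,418) and (440,412), both between the open fingers. The middle line gives a yaw of 0.054, with the grip point at (0.520, -0.320).

```bash
python3 -m creep '{"translation":[[7,-2,-30],[14,-4,-65],[21,-5,-100],[21,-5,-120],[21,-5,-120]],"yaw":[0.03,0.058,0.058,0.058,0.058],"gripper":[0,0,0,0,0]}' && python3 -c "
from station import ctrl;o=ctrl.get_obs();print(o['ee_pos'],o['eef_rot'],o['force'])"
```

```text
time_s: 2.62
ee_pos: [0.5185, -0.3157, 0.0772]
eef_rot: [3.136, -0.008, -3.087]
force: [0.1, -0.2, -0.1]
grip_width: 0.0941
[ 0.518521   -0.3156893   0.07724727] [ 3.1360479  -0.0083167  -3.08718833] [ 0.09030012 -0.23182966 -0.07390132]
```

```bash
python3 -m creep '{"translation":[[1,-5,-15],[1,-5,-30],[1,-5,-40],[1,-5,-40]],"yaw":[0,0,0,0],"gripper":[0,0,0,0]}' && python3 -c "
from station import ctrl;o=ctrl.get_obs();print(o['ee_pos'],o['eef_rot'],o['joint_vel'])"
```

```text
time_s: 2.95
ee_pos: [0.5193, -0.32, 0.0368]
eef_rot: [3.135, -0.009, -3.087]
force: [0.5, 0.7, 0.4]
grip_width: 0.0942
[ 0.51925713 -0.31995242  0.03680134] [ 3.13512623 -0.00934876 -3.08674902] [-9.27217132e-05 -2.65825872e-02 -2.05365696e-02  9.04882451e-04
  2.95261834e-02  8.33316395e-04]
```

Good. Go down to z of 23 mm, then close part-way (count 119, about 50 mm).

```bash
python3 -m creep '{"translation":[[1,0,-8],[1,0,-14],[1,0,-14]],"yaw":[0,0,0],"gripper":[0,0,0]}' 25 && python3 -m creep '{"translation":[[0,0,0],[0,0,0],[0,0,0],[0,0,0],[0,0,0]],"yaw":[0,0,0,0,0],"gripper":[119,119,119,119,119]}' 25 && python3 -m creep '{"translation":[[0,0,0],[0,0,0],[0,0,0]],"yaw":[0,0,0],"gripper":[119,119,119]}'
```

```text
time_s: 3.2
ee_pos: [0.5201, -0.3196, 0.0223]
eef_rot: [3.135, -0.01, -3.087]
force: [-1.1, -0.2, -0.6]
grip_width: 0.0938
time_s: 3.62
ee_pos: [0.5202, -0.3197, 0.0225]
eef_rot: [3.135, -0.01, -3.087]
force: [-0.5, 0.0, 0.1]
grip_width: 0.0641
time_s: 3.87
ee_pos: [0.5203, -0.3198, 0.0227]
eef_rot: [3.135, -0.009, -3.087]
force: [-0.4, 0.5, 0.7]
grip_width: 0.0506
```

```bash
python3 -m creep '{"translation":[[0,0,5],[0,0,15],[0,0,30],[0,0,50],[0,0,70]],"yaw":[0,0,0,0,0],"gripper":[119,119,119,119,119]}' && python3 -m creep '{"translation":[[0,0,10],[0,0,10],[0,0,10]],"yaw":[0,0,0],"gripper":[119,119,119]}'
cat > th.py <<'E'
# held tongs in tool frame; tool axes with z down: use world-aligned-to-yaw frame relative to TCP
from h import *
import sys
o=ctrl.get_obs();c=grab("wrist");save(c,sys.argv[1],1.2)
P=cloud(c);th=o["eef_rot"][2]-np.pi;cs,sn=np.cos(th),np.sin(th)
D=P-np.array(o["ee_pos"]);Q=np.stack([cs*D[...,0]+sn*D[...,1],-sn*D[...,0]+cs*D[...,1],D[...,2]],-1)
zl=float(sys.argv[2]) if len(sys.argv)>2 else -.012
m=(Q[...,2]>zl)&(Q[...,2]<.02)&(abs(Q[...,1])<.05)&(Q[...,0]<.13)&(Q[...,0]>-.15)
for a in np.arange(-.12,.12,.02):
    q=Q[m&(abs(Q[...,0]-a)<.006)]
    if len(q)<5: continue
    y=q[:,1];k=y.mean();print(a.round(3),len(y),"out",y.min().round(4),y.max().round(4),"mid",((y.min()+y.max())/2).round(4),"in",y[y<k].max().round(4),y[y>=k].min().round(4),"ztop",np.percentile(q[:,2],90).round(4))
X=Q[m];print("x range",X[:,0].min().round(4),X[:,0].max().round(4),o["ee_pos"].round(4),o["eef_rot"].round(4),o["grip_width"])
E
python3 th.py w2.png
```

```text
time_s: 4.28
ee_pos: [0.5201, -0.3197, 0.0941]
eef_rot: [3.135, -0.01, -3.087]
force: [0.3, -0.4, -1.3]
grip_width: 0.0501
time_s: 4.53
ee_pos: [0.5202, -0.3197, 0.1043]
eef_rot: [3.135, -0.009, -3.087]
force: [0.5, -0.3, -1.7]
grip_width: 0.0505
-0.12 199 out -0.0079 0.0071 mid -0.0004 in -0.0023 0.0015 ztop -0.0072
-0.1 1228 out -0.0129 0.0106 mid -0.0012 in -0.0009 -0.0009 ztop 0.006
-0.08 476 out -0.0182 0.0163 mid -0.0009 in -0.0122 0.0103 ztop 0.0046
-0.06 473 out -0.0257 0.024 mid -0.0008 in -0.0182 0.0164 ztop 0.005
-0.04 539 out -0.0261 0.024 mid -0.0011 in -0.0219 0.0198 ztop 0.0036
-0.02 503 out -0.0262 0.0241 mid -0.0011 in -0.0221 0.0199 ztop 0.004
0.0 722 out -0.0266 0.0242 mid -0.0012 in -0.0221 0.0198 ztop 0.0158
0.02 432 out -0.0264 0.0241 mid -0.0011 in -0.0222 0.0198 ztop 0.0048
0.06 353 out -0.0327 0.0304 mid -0.0012 in -0.0284 0.026 ztop 0.0105
0.08 218 out -0.034 0.0308 mid -0.0016 in -0.0295 0.027 ztop 0.0104
0.1 10 out -0.0311 0.0283 mid -0.0014 in -0.0307 0.0282 ztop -0.0069
x range -0.1209 0.0986 [ 0.5202 -0.3197  0.1043] [ 3.1353 -0.009  -3.0867] 0.0505328561134387
```

View pics/w2.png

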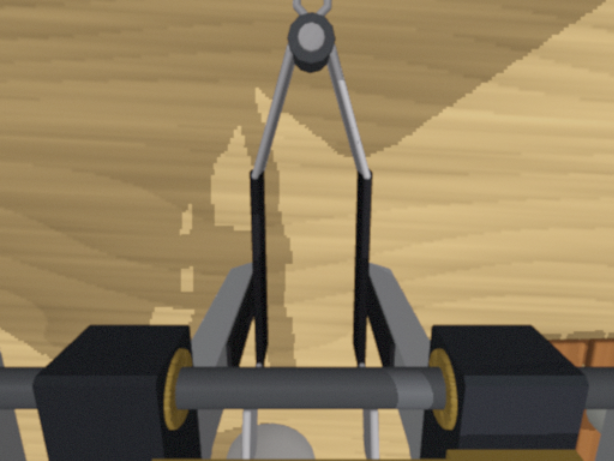

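Tongs are held level and straight: rivet (311,38), jaws at (248,420) and (372,420). The middle is 1 mm off the tool centre, with the jaws 80 mm ahead of the TCP. Next, move over the tablet.

```bash
python3 -m creep '{"translation":[[0,20,5],[2,58,5],[5,98,5],[10,138,5],[18,178,5]],"yaw":[-0.02,-0.04,-0.054,-0.054,-0.054],"gripper":[119,119,119,119,119]}' && python3 -m creep '{"translation":[[10,30,0],[18,48,0],[21,54,0],[21,54,0],[21,54,0]],"yaw":[0,0,0,0,0],"gripper":[119,119,119,119,119]}'
python3 th.py w3.png
python3 - <<'E'
from h import *
for n in("scene","side"):
    c=grab(n);P=cloud(c);im=c["pixels"].astype(int);s=im.max(2)-im.min(2)
    m=(s<35)&(im.max(2)>150)&(abs(P[...,0]-.638)<.03)&(abs(P[...,1]+.089)<.03)&(P[...,2]>.033)&(P[...,2]<.045)
    X=P[m];print(n,len(X), X.min(0).round(4),X.max(0).round(4)) if len(X) else 0
E
```

```text
time_s: 5.0
ee_pos: [0.5368, -0.1397, 0.107]
eef_rot: [3.134, -0.012, -3.142]
force: [0.9, -0.2, -1.3]
grip_width: 0.0504
time_s: 5.42
ee_pos: [0.5574, -0.0862, 0.1062]
eef_rot: [3.134, -0.014, -3.141]
force: [-0.0, -0.5, -0.7]
grip_width: 0.0503
-0.12 199 out -0.0079 0.0071 mid -0.0004 in -0.0023 0.0015 ztop -0.0065
-0.1 1235 out -0.0124 0.0106 mid -0.0009 in -0.001 -0.001 ztop 0.0063
-0.08 473 out -0.0183 0.0163 mid -0.001 in -0.0122 0.0104 ztop 0.0051
-0.06 474 out -0.0257 0.0241 mid -0.0008 in -0.0184 0.0164 ztop 0.0052
-0.04 543 out -0.0262 0.0241 mid -0.001 in -0.0219 0.0198 ztop 0.0039
-0.02 503 out -0.0263 0.024 mid -0.0012 in -0.022 0.0198 ztop 0.0042
0.0 720 out -0.0267 0.0242 mid -0.0013 in -0.0221 0.0198 ztop 0.016
0.02 441 out -0.0265 0.024 mid -0.0013 in -0.0222 0.0198 ztop 0.0048
0.06 355 out -0.0326 0.0304 mid -0.0011 in -0.0285 0.0259 ztop 0.0102
0.08 231 out -0.0341 0.0307 mid -0.0017 in -0.0296 0.0269 ztop 0.01
0.1 10 out -0.0308 0.0284 mid -0.0012 in -0.0308 0.0281 ztop -0.0081
x range -0.121 0.0974 [ 0.5574 -0.0862  0.1062] [ 3.1336 -0.0138 -3.1414] 0.05029714076657347
scene 117 [ 0.624  -0.1078  0.0331] [ 0.6547 -0.0719  0.0407]
side 41 [ 0.6286 -0.1069  0.0333] [ 0.6495 -0.0719  0.0394]
```

View pics/w3.png

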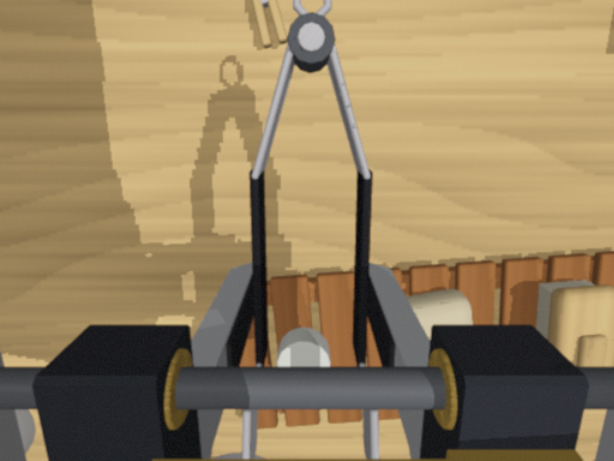

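Tablet is seen at (304,350), between the arms at x 262 and 360, well placed. Descend in two steps.

```bash
python3 -m creep '{"translation":[[0,-2,-15],[0,-2,-30],[0,-2,-42],[0,-2,-45],[0,-2,-45]],"yaw":[0,0,0,0,0],"gripper":[119,119,119,119,119]}'
python3 - <<'E'
from h import *
a=grab("side");b=grab("scene")
f=lambda c,u,v:cv2.resize(c["pixels"][v-50:v+50,u-65:u+65][:,:,::-1],None,fx=5,fy=5)[:,:]
cv2.imwrite("pics/d1.png",cv2.resize(np.hstack([f(a,240,180),f(b,220,210)]),(800,308)))
o=ctrl.get_obs();print(o["ee_pos"],o["eef_rot"],o["force"])
E
```

```text
time_s: 5.98
ee_pos: [0.5569, -0.0893, 0.0609]
eef_rot: [3.133, -0.015, 3.139]
force: [0.1, 0.1, -1.1]
grip_width: 0.0503
[ 0.55765046 -0.08916122  0.06227154] [ 3.13377523 -0.01242503  3.13981661] [-0.17418253  0.36631074 -0.17589095]
```

View pics/d1.png

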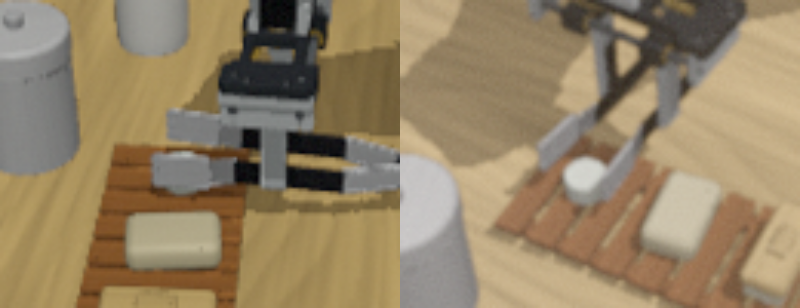

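Both views show the jaws straddling the tablet: scene crop (585,180), with the jaws at (563,140) and (620,170). Go down the last 17 mm and squeeze at 28 N.

```bash
python3 -m creep '{"translation":[[0,1,-8],[0,1,-14],[0,1,-17],[0,1,-17]],"yaw":[0,0,0,0],"gripper":[119,119,119,119]}' && python3 -m creep '{"translation":[[0,0,0],[0,0,0],[0,0,0],[0,0,0],[0,0,0]],"yaw":[0,0,0,0,0],"gripper":[140,150,165,180,180]}' 28 && python3 -m creep '{"translation":[[0,0,0],[0,0,0],[0,0,0],[0,0,0]],"yaw":[0,0,0,0],"gripper":[200,200,200,200]}' 28
```

```text
time_s: 6.42
ee_pos: [0.5572, -0.088, 0.0444]
eef_rot: [3.133, -0.014, 3.14]
force: [0.3, -0.4, -0.6]
grip_width: 0.0503
time_s: 6.83
ee_pos: [0.5573, -0.088, 0.0445]
eef_rot: [3.134, -0.013, 3.14]
force: [1.5, -0.2, -1.7]
grip_width: 0.038
time_s: 7.17
ee_pos: [0.5573, -0.088, 0.0446]
eef_rot: [3.134, -0.013, 3.14]
force: [0.5, 0.1, -1.3]
grip_width: 0.0381
```

Stopped at 38.1 mm, so the tablet is in the jaws. Lift gently and look.

```bash
python3 -m creep '{"translation":[[0,0,3],[0,0,8],[0,0,18],[0,0,32],[0,0,48]],"yaw":[0,0,0,0,0],"gripper":[200,200,200,200,200]}' && python3 -m creep '{"translation":[[0,0,20],[0,0,45],[0,0,70],[0,0,85],[0,0,85]],"yaw":[0,0,0,0,0],"gripper":[200,200,200,200,200]}'
python3 - <<'E'
from h import *
a=grab("side");b=grab("scene")
f=lambda c,u,v:c["pixels"][v-75:v+75,u-100:u+100][:,:,::-1]
cv2.imwrite("pics/d2.png",cv2.resize(np.hstack([f(a,240,150),f(b,230,180)]),(800,300),interpolation=cv2.INTER_CUBIC))
c=b;P=cloud(c);s=P[(P[...,2]>.105)&(P[...,2]<.122)&(P[...,0]>.38)&(P[...,0]<.6)&(P[...,1]>.26)&(P[...,1]<.48)]
P2=cloud(a);s2=P2[(P2[...,2]>.105)&(P2[...,2]<.122)&(P2[...,0]>.38)&(P2[...,0]<.6)&(P2[...,1]>.26)&(P2[...,1]<.48)]
from scipy.optimize import least_squares
for q in(s,s2,np.vstack([s,s2])):
    r=least_squares(lambda p:np.hypot(q[:,0]-p[0],q[:,1]-p[1])-.0505,[.48,.365],loss="soft_l1",f_scale=.002);print("jug",r.x.round(4),len(q),np.median(abs(r.fun)).round(4),q.min(0).round(3),q.max(0).round(3))
o=ctrl.get_obs();print(o["ee_pos"],o["eef_rot"],o["force"])
E
```

```text
time_s: 7.58
ee_pos: [0.5571, -0.088, 0.0936]
eef_rot: [3.133, -0.014, 3.14]
force: [-0.3, -0.0, -1.4]
grip_width: 0.0382
time_s: 8.0
ee_pos: [0.5584, -0.0883, 0.183]
eef_rot: [3.135, -0.008, 3.14]
force: [-0.3, 0.5, -2.1]
grip_width: 0.0382
jug [0.4795 0.3676] 467 0.0011 [0.427 0.313 0.105] [0.532 0.42  0.118]
jug [0.4798 0.3683] 893 0.0011 [0.429 0.311 0.105] [0.532 0.421 0.118]
jug [0.4797 0.3681] 1360 0.0012 [0.427 0.311 0.105] [0.532 0.421 0.118]
[ 0.55707071 -0.08797732  0.17878963] [ 3.13361892 -0.01313971  3.13995767] [ 0.06016736 -0.43266444 -1.94729532]
```

View pics/d2.png

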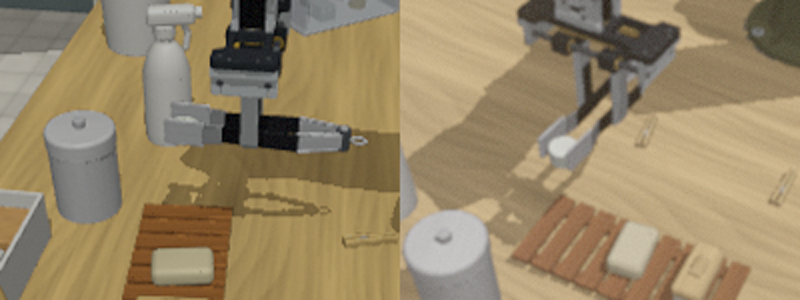

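The tablet is off the tray and held in the jaws, scene crop (562,150); soap and brush have not moved. Jug axis is at (0.480, 0.368). Carry it over, slightly raised.

```bash
python3 -m creep '{"translation":[[-4,10,5],[-11,30,12],[-20,57,18],[-30,87,20],[-41,118,20]],"yaw":[0,0,0,0,0],"gripper":[200,200,200,200,200]}' && python3 -m creep '{"translation":[[-11,30,0],[-22,61,0],[-33,92,0],[-44,123,0],[-55,154,0]],"yaw":[0,0,0,0,0],"gripper":[200,200,200,200,200]}' && python3 -m creep '{"translation":[[-10,30,0],[-20,60,0],[-32,90,0],[-42,120,0],[-50,145,0]],"yaw":[0,0,0,0,0],"gripper":[200,200,200,200,200]}' && python3 -m creep '{"translation":[[-5,18,0],[-9,30,0],[-11,36,0],[-11,36,0],[-11,36,0]],"yaw":[0,0,0,0,0],"gripper":[200,200,200,200,200]}'
python3 -c "
from station import ctrl;o=ctrl.get_obs();print(o['ee_pos'],o['eef_rot'],o['force'])"
```

```text
time_s: 8.52
ee_pos: [0.515, 0.0315, 0.1983]
eef_rot: [3.134, -0.014, 3.139]
force: [1.0, 0.1, 0.1]
grip_width: 0.038
time_s: 8.93
ee_pos: [0.4582, 0.1871, 0.1976]
eef_rot: [3.134, -0.016, 3.139]
force: [0.8, -0.5, -1.5]
grip_width: 0.0383
time_s: 9.35
ee_pos: [0.4062, 0.334, 0.1967]
eef_rot: [3.135, -0.017, 3.14]
force: [0.1, -0.4, -1.4]
grip_width: 0.0381
time_s: 9.77
ee_pos: [0.3952, 0.3694, 0.1964]
eef_rot: [3.135, -0.018, 3.14]
force: [-0.3, -0.6, -2.3]
grip_width: 0.0386
[0.39522449 0.36943531 0.19639614] [ 3.1353954  -0.01790179  3.14007768] [-0.2990078  -0.61625593 -2.34479484]
```

```bash
python3 -m creep '{"translation":[[2,0,-5],[4,0,-12],[4,0,-18],[4,0,-20],[4,0,-20]],"yaw":[0,0,0,0,0],"gripper":[200,200,200,200,200]}' && python3 -m creep '{"translation":[[0,0,0],[0,0,0],[0,0,0]],"yaw":[0,0,0],"gripper":[200,200,200]}'
cat > fin.py <<'E'
from h import *
a=grab("side");b=grab("scene")
cv2.imwrite("pics/d3.png",cv2.resize(np.hstack([a["pixels"][234:384,150:350],b["pixels"][150:300,310:510]])[:,:,::-1],(800,300),interpolation=cv2.INTER_CUBIC))
for n,c in(("side",a),("scene",b)):
    P=cloud(c);im=c["pixels"].astype(int)
    m=(P[...,0]>.44)&(P[...,0]<.53)&(P[...,1]>.355-.03)&(P[...,1]<.41)&(P[...,2]>.135)&(P[...,2]<.2)
    t=m&(im.max(2)>165)&(abs(P[...,1]-.369)<.017)
    if t.sum()>5: print(n,"bright in jaws",t.sum(),P[t].min(0).round(4),P[t].max(0).round(4),np.median(P[t],0).round(4))
    print(n,"jaws",m.sum(),P[m].min(0).round(4),P[m].max(0).round(4))
o=ctrl.get_obs();print(o["time_s"],o["ee_pos"],o["eef_rot"],o["force"],o["grip_width"],abs(o["joint_vel"]).max())
E
python3 fin.py
```

```text
time_s: 10.18
ee_pos: [0.3992, 0.369, 0.1754]
eef_rot: [3.136, -0.019, 3.14]
force: [0.3, -0.2, -1.6]
grip_width: 0.0381
time_s: 10.43
ee_pos: [0.3992, 0.369, 0.1757]
eef_rot: [3.136, -0.019, 3.14]
force: [-0.0, -0.4, -1.9]
grip_width: 0.038
side bright in jaws 319 [0.4639 0.3522 0.1654] [0.498  0.386  0.1824] [0.481  0.3659 0.1675]
side jaws 1454 [0.4401 0.3455 0.1504] [0.5003 0.3911 0.1858]
scene bright in jaws 136 [0.4625 0.3522 0.1655] [0.497  0.3795 0.1711] [0.4809 0.367  0.168 ]
scene jaws 428 [0.4401 0.3467 0.1478] [0.5005 0.3908 0.1861]
10.5333 [0.39919855 0.36899758 0.17567693] [ 3.13611135 -0.01874768  3.13959138] [ 0.82144052  0.1493467  -1.8414429 ] 0.03853294862449261 0.0007978350210485493
```

View pics/d3.png

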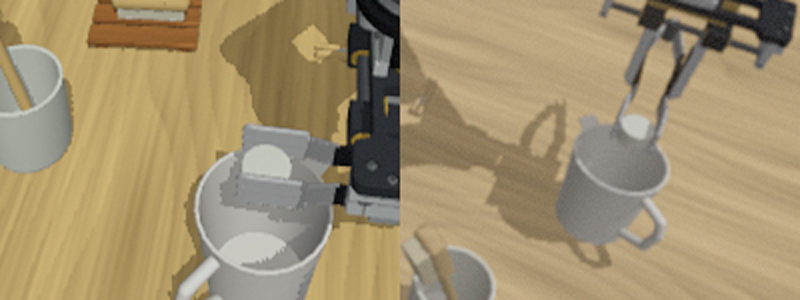

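The tablet sits between the jaws at side crop (267,160), above the jug mouth. It measures (0.481, 0.368), with its underside about 33 mm above the rim. The arm is still, so I'll hand in.

```bash
python3 -c "
from station import ctrl;print(ctrl.hand_in());o=ctrl.get_obs();print(o['time_s'],o['grip_width'],o['force'])"
```

```text
the job is handed in; nothing more can be done
None
the job is handed in; nothing more can be done
```

The tablet is being held in the tongs over the middle of the jug, and I handed the job in at about 10.5 s. I picked the tongs up by their sleeves part-squeezed, lowered the open jaws around the tablet and squeezed at 28 N. I then lifted it and carried it across.

**Last checks before hand-in:**
- **Position:** both cameras put the tablet at about (0.481, 0.368), against a jug axis measured at (0.480, 0.368). Its underside is about 33 mm above the rim.
- **Grip:** the finger opening held at 38 mm from the squeeze to the end, against 39 mm expected. The wrist force was about 2 N, which is roughly the weight of the tongs and tablet. The arm was still.
- **Other objects:** in the last pictures I saw the jug where it was, with tongs and tablet clear of it. I did not measure the other objects' positions again.

No check failed. One small thing off: the tool ended pitched about 1° (0.019 rad), which dips the jaws by 1–2 mm. I left it, as it does not affect the clearance. The hand-in gives no verdict, and the state could not be read after it.

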